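Hang the spice tray on the slotted rack

ROBOT

A 6-joint arm with a two-finger parallel gripper is mounted at the origin on a cart in front of the work surface, level with it; the furniture and walls round the work are solid. World frame = base frame: x ahead of the robot, y to its left, z up, the work surface at z = 0. Lengths are in mm, angles in rad, forces in N, time in s.
With the tool pointing down it reaches from about 375 to 825 mm from the base axis. Payload 5.5 kg.
Tool frame: the origin (TCP) lies midway between the tips of the shut fingers; the grasp point (between the pads) lies behind it (robot.grip_point_offset is the z of the grasp point in the tool frame, in mm); z points along the fingers, y is the line along which they close (so a half turn about z gives the same grasp; the last joint's range is limited). The gripper opens to 85 mm and grips with 20 to 120 N. Pads are 22 mm wide; open, the fingers measure 114 mm over their backs; the gripper's body (76 mm by 85 mm) begins 54 mm behind the grasp point. The pads swing forward as they close: fully open they stand 13 mm farther back than shut.
Start: joints at [-1.137, 0.314, -0.047, 1.21, 0, 1.571], TCP at [252.189, -544.422, 231.299] pointing down, gripper open.
Joint ranges: [-2.67, 2.67], [-0.69, 1.73], [-1.03, 1.25], [-2.08, 2.16], [-1.42, 1.45], [-3.14, 3.14]. Speed limits (rad/s): [2.39, 2.39, 3.01, 3.14, 3.14, 3.14].

INTERFACE

Orientations are given as a unit quaternion [w, x, y, z].
In Python, from cell import robot, cams gives the robot as it stands. Calls block until the motion is done:
- robot.reach(position, orientation): joint-space move of the TCP to a pose.
- robot.move_straight(position, ori=None, rate=150, max_force=None): straight line of the TCP; ori=None keeps the orientation; rate is the mean speed in mm/s. With max_force (N) it stops when the force on the tool has changed by that much, and returns True; else False.
- robot.movej(angles): joint-space move.
- robot.ungrasp() and robot.grab(): open the fingers fully, or close them until they stop; the grip force is fixed at half the most.
- robot.wait(seconds).
- robot.ik(position, orientation): joint angles nearest the present ones, or None.
- robot.state(): the state.
- cams.read_camera(name): name is "scene" or "top"; returns the picture (400x640x3 uint8, red, green, blue); there is no depth.
- cams.camera_info(name): a dict with "fx", "fy", "cx", "cy" (pixels), "rvec" (rotation vector, rad) and "tvec" (3), from world to camera coordinates, as OpenCV has them. Camera axes: x right, y down, z forward; pixel columns grow to the right and rows downward; lengths in mm; the calibration is good to about 2 mm. A picture is of the moment at which its call begins. camera_info takes no time and is no camera call.
A pose or a line that the arm cannot do raises robot.MotionError and nothing moves.
- robot.sign_off(): hands the job in; it is judged then, once.
The state is a dict: "clock": time; "joint_pos": joint angles; "dq": joint speeds; "joint_efforts": joint torques, N m; "ee_pos": TCP position; "tcp_rot": TCP orientation; "force": force on the tool from outside, world axes, zero at the start; "wrist_torque": the same for the moment, N m; "finger_gap": finger opening in mm; "grip_force": force on a finger pad.
Only numpy, scipy, OpenCV 4.12 (cv2) and the standard library are available. Lean on these libraries where they do the work, as an engineer would, in place of code of your own. Each camera call takes 0.05 s, during which the arm holds its last target. There are 200 camera calls.

TASK

Hang the empty wooden spice tray on the standing rack, above the jars: hook the two steel claws on its back into the top pair of slots in the uprights, then press it down until it is fully home and both spring tongues have snapped out over the claws. Let go of it, and leave the jars on the rack standing where they are.

Things in the scene. Friction and masses are not known exactly. Their poses are not given: they have to be found in the camera images.
- tray: Loose open wooden spice tray on the worktop, 100 (x) x 180 (y) x 75 (z) mm, 0.3 to 0.5 kg; floor 8, end boards 34 high, front board 28 high; a tall middle board as handle; steel back plate 66 high, rear face at x = +50 mm, with two claws. Origin: centre of the underside; x to its back, y to its left (seen from the front), z up.
- tray_handle (a point): Middle of the top edge of the tray's middle board, at (3, 0, 75) mm in the tray's frame, axes as the tray's. The board runs along x from -39 to +45 mm, is 10 mm thick and can be gripped on its flat sides from above; the bay on either side is 77 mm wide, its floor 67 mm below this point.
- claw_left (a point): Foot of the tray's left (+y) claw at the back plate: (50, 70, 50) mm in the tray's frame, axes as the tray's. The claw is 6 mm thick (y) and reaches 12 mm back: a neck from here 10 mm up and, behind a 5 mm gap that widens to 7 mm below, a lip hanging 10 mm below the neck. Coincides with slot_left when home.
- claw_right (a point): The same for the right (-y) claw: (50, -70, 50) mm in the tray's frame. Coincides with slot_right when home.
- rack: Spice rack, fixed to the worktop: wooden foot 135 x 204 mm with three jars on it (tops at z = 122 mm) and two steel uprights at y = +70 and -70 mm, 36 wide, 239 high, front faces at x = +45 mm; each has three slots, lower edges at z = 90, 140, 190 mm; in the two lower rows a tray fouls the jars. Origin: centre of the underside; x to its back, y to its left (seen from the front), z up.
- slot_left (a point): Middle of the lower edge of the top slot in the left (+y) upright, on its front face: (45, 70, 190) mm in the rack's frame, axes as the rack's. The slot is 14 mm wide and reaches 30 mm up from here; the plate is 4 mm thick. A steel spring tongue, flush with the front, fills most of it above the lowest 12 mm.
- slot_right (a point): The same for the right (-y) upright: (45, -70, 190) mm in the rack's frame.
- tongue_left_top (a joint): Spring tongue in the top left slot: 0 is out (as at the start, and when locked); grows to 0.016 m as it is pushed in (to the rack's +x) with 1.5 to 3.5 N. A claw entered with its foot 15 mm above the slot's lower edge pushes it back 12 mm; when pressed down until the foot rests on that edge, the tongue springs out over the neck.
- tongue_right_top (a joint): The same for the top right slot.
- jar_a: One of the three spice jars on the rack's foot (in any order), 45 mm across, 106 mm high, loose. Origin at the centre of its underside, z up.
- jar_b: Another of these jars, the same size.
- jar_c: The third of these jars, the same size.

How it is judged:
By the outcome, as a careful person would: the job done as asked, in the order asked, and still so for the second after the job is handed in, with the robot touching nothing.
It also fails if it takes over 38 s, if anything falls off the work surface, if the arm or the gripper's body presses on something with over 40 N, if the wrist force passes 120 N, or if a joint passes its speed limit or range.

## Working session

There is one attempt and no reset: what is moved stays moved. The work goes in short steps, each a Python script; the robot and the scene stay as the last script left them, time stands still between calls to the robot, and variables do not carry over. Pictures are saved under pics/ and viewed, at most 10 in all, crops included, and the job is handed in when it is done.

```bash
ls; mkdir -p pics; python3 - <<'E'
from cell import robot, cams
import cv2
for n in("scene","top"):
    cv2.imwrite(f"pics/{n}0.png",cams.read_camera(n)[:,:,::-1]); print(n,cams.camera_info(n))
print(robot.state(),robot.grip_point_offset)
E
```

```text
pics
scene {'fx': 466.4923414917682, 'fy': 466.4923414917682, 'cx': 317.8099459868238, 'cy': 201.83857629707518, 'rvec': array([ 1.09806821, -2.00862182,  1.31176554]), 'tvec': array([320.88030985, 273.1885556 , 829.06964036])}
top {'fx': 420.8603390511858, 'fy': 420.8603390511858, 'cx': 321.6900459463921, 'cy': 203.70997491250867, 'rvec': array([ 2.19544527, -2.15198533,  0.05224449]), 'tvec': array([  82.52005687,  495.6841103 , 1231.61603535])}
{'clock': 0.1, 'joint_pos': array([-1.13698407e+00,  3.14166387e-01, -4.79761269e-02,  1.21019699e+00,
       -1.16851550e-05,  1.57082958e+00]), 'dq': array([ 2.35391992e-05, -2.62379395e-03,  4.11762434e-03,  6.42881215e-04,
       -3.22410129e-04,  3.18992145e-04]), 'joint_efforts': array([ 3.44302798e-04, -5.40767527e+01,  3.40542161e+01,  1.11520593e-02,
       -7.56416455e-06, -3.74570391e-06]), 'ee_pos': array([ 251.97833938, -543.95311657,  230.51543516]), 'tcp_rot': array([-7.52249057e-04,  9.76571238e-01,  2.15192986e-01, -1.71771341e-04]), 'force': array([0.74975857, 0.16033695, 0.25196897]), 'wrist_torque': array([-0.00580642, -0.03367981,  0.01262188]), 'grip_force': 0.0, 'finger_gap': 85.3867773239371} -18.700000000000003
```

View pics/scene0.png

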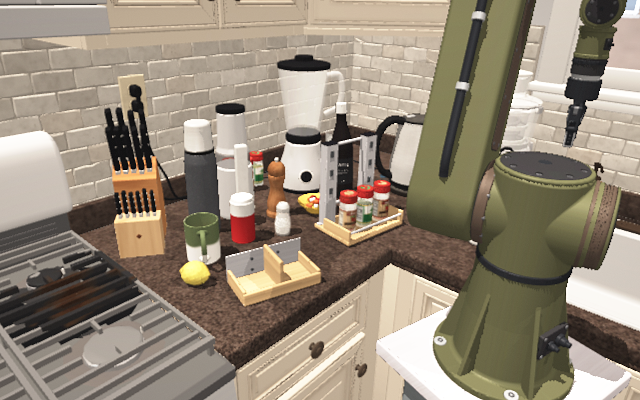

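View pics/top0.png

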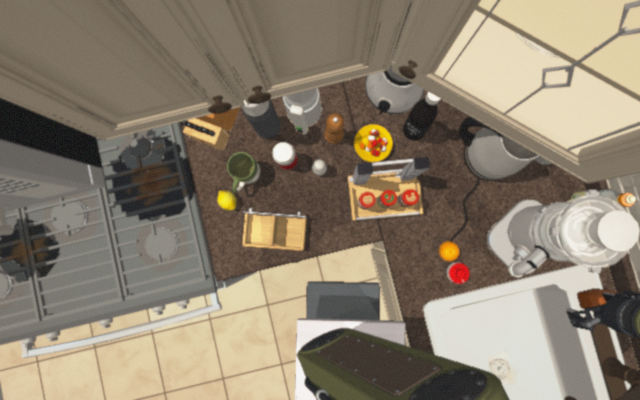

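The scene picture shows the tray at about (273,272) and the rack at (360,190). In the top picture the tray is at about (275,230) and the rack at (387,190), with three red-lidded jars. I'll enlarge both areas.

```bash
python3 - <<'E'
import cv2
a=cv2.imread("pics/top0.png")[145:260,230:435]; cv2.imwrite("pics/topc.png",cv2.resize(a,None,fx=3.9,fy=3.9,interpolation=cv2.INTER_CUBIC))
a=cv2.imread("pics/scene0.png")[128:308,215:415]; cv2.imwrite("pics/scenec.png",cv2.resize(a,None,fx=3.3,fy=3.3,interpolation=cv2.INTER_CUBIC))
E
```

```text
(no output)
```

View pics/topc.png

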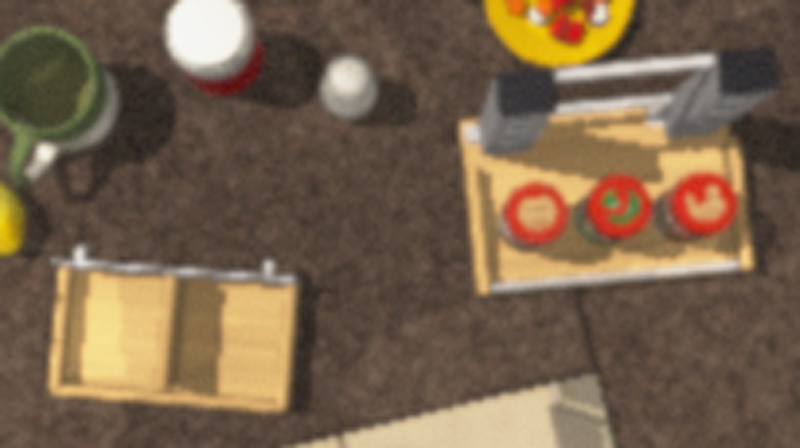

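View pics/scenec.png

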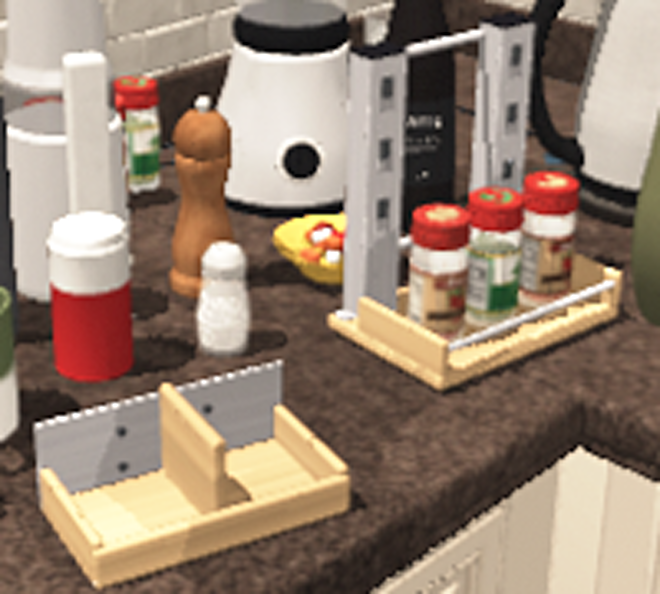

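The top crop shows the tray's plate top edge running from (53,262) to (297,282), with claws at (82,250) and (270,265). The rack foot's front corners are at (483,293) and (752,270), and the dark upright tops are at about (525,90) and (748,70). In the scene crop the top slots are at (387,88) and (516,54), and the plate's top corners at (37,427) and (283,365). Next I'll refine the slots by blob and cast rays.

```bash
cat > h.py <<'E'
import numpy as np, cv2
from scipy.spatial.transform import Rotation as Rn
from cell import robot, cams
def ray(n,uv):
    c=cams.camera_info(n); R=cv2.Rodrigues(c["rvec"])[0]
    d=R.T@np.array([(uv[0]-c["cx"])/c["fx"],(uv[1]-c["cy"])/c["fy"],1]); return -R.T@c["tvec"],d/np.linalg.norm(d)
def plane(n,uv,z):
    o,d=ray(n,uv); return o+d*(z-o[2])/d[2]
def tri(uvs,uvt):
    o1,d1=ray("scene",uvs); o2,d2=ray("top",uvt)
    s,t=np.linalg.lstsq(np.c_[d1,-d2],o2-o1,rcond=None)[0]; a,b=o1+s*d1,o2+t*d2
    return (a+b)/2,np.linalg.norm(a-b)
ct=lambda U,V:((U+.5)/3.9-.5+230,(V+.5)/3.9-.5+145)
cs=lambda U,V:((U+.5)/3.3-.5+215,(V+.5)/3.3-.5+128)
E
python3 - <<'E'
from h import *
np.set_printoptions(precision=1,suppress=True)
for n in("scene","top"): print(n,"cam at",ray(n,(0,0))[0])
print("TRAY plate L",tri(cs(37,427),ct(53,260)),plane("top",ct(53,260),66),plane("scene",cs(37,427),66))
print("TRAY plate R",tri(cs(283,365),ct(297,280)),plane("top",ct(297,280),66),plane("scene",cs(283,365),66))
for p in [(82,248),(270,263)]: print("claw tip",plane("top",ct(*p),60))
for nm,p,z in [("FL",(51,394),34),("FR",(287,411),34)]: print("tray",nm,plane("top",ct(*p),z))
print("mid board front",plane("scene",cs(222,447),75),"back",plane("scene",cs(165,385),75))
for nm,p,q in [("FL",(483,293),(445,387)),("FR",(752,270),(620,312))]: print("rack rimtop",nm,plane("top",ct(*p),8),plane("scene",cs(*q),0))
g=cv2.cvtColor(cv2.imread("pics/scene0.png"),cv2.COLOR_BGR2GRAY)
for U,V in [(387,88),(383,150),(382,210),(516,54),(512,115),(508,170)]:
    u,v=cs(U,V); x0,y0=int(u)-4,int(v)-5
    p=g[y0:y0+11,x0:x0+9].astype(float); w=np.clip(np.median(p)-25-p,0,None)
    yy,xx=np.mgrid[0:11,0:9]; c=(x0+(w*xx).sum()/w.sum(),y0+(w*yy).sum()/w.sum()); print((u,v),c)
    z={0:196,1:146,2:96}[[88,150,210].index(V) if V in(88,150,210) else [54,115,170].index(V)]
    print("   slot",plane("scene",c,z), p[:,4].astype(int))
cv2.imwrite("pics/z.png",np.vstack([cv2.resize(cv2.imread("pics/top0.png")[152:225,340:435],(760,584),interpolation=cv2.INTER_CUBIC)]))
E
```

```text
scene cam at [-352.5  632.3  583.9]
top cam at [ 405.1   62.4 1265.4]
TRAY plate L (array([464.1, 315.4,  63.6]), np.float64(1.9484538521642454)) [464.5 315.8  66. ] [459.5 316.2  66. ]
TRAY plate R (array([453.1, 135.7,  62.8]), np.float64(1.0917209411096116)) [453.3 135.9  66. ] [447.8 138.4  66. ]
claw tip [474.  295.8  60. ]
claw tip [465.7 156.5  60. ]
tray FL [365.4 320.6  34. ]
tray FR [356.6 143.1  34. ]
mid board front [363.9 234.1  75. ] back [451.1 228.2  75. ]
rack rimtop FL [448.5  -3.1   8. ] [455.7 -12.4   0. ]
rack rimtop FR [ 470.2 -207.7    8. ] [ 480.9 -216.6    0. ]
(331.92424242424244, 154.3181818181818) (np.float64(331.88746630727763), np.float64(154.27830188679246))
   slot [590.3 -44.4 196. ] [166 169 115  73  74  70  66  64  88 126 136]
(330.71212121212125, 173.10606060606062) (np.float64(331.3090627420604), np.float64(172.98915569326104))
   slot [585.6 -41.3 146. ] [167 171 118  85  90  91  90  89 111 145 155]
(330.40909090909093, 191.28787878787878) (np.float64(330.6039603960396), np.float64(190.987270155587))
   slot [582.6 -38.8  96. ] [168 172 110  60  60  59  58  52 111 134 134]
(371.0151515151515, 144.0151515151515) (np.float64(370.96521739130435), np.float64(144.43217391304347))
   slot [ 606.3 -188.9  196. ] [167 169 116  64  59  59  57  55  76 125 137]
(369.8030303030303, 162.5) (np.float64(369.7057356608479), np.float64(162.22859517871987))
   slot [ 600.8 -184.1  146. ] [167 171 130  86  77  76  69  60 113 132 138]
(368.5909090909091, 179.16666666666669) (np.float64(368.36030534351147), np.float64(179.36793893129772))
   slot [ 597.2 -180.5   96. ] [167 170 133  78  64  67  54  46 111 138 132]
```

View pics/z.png

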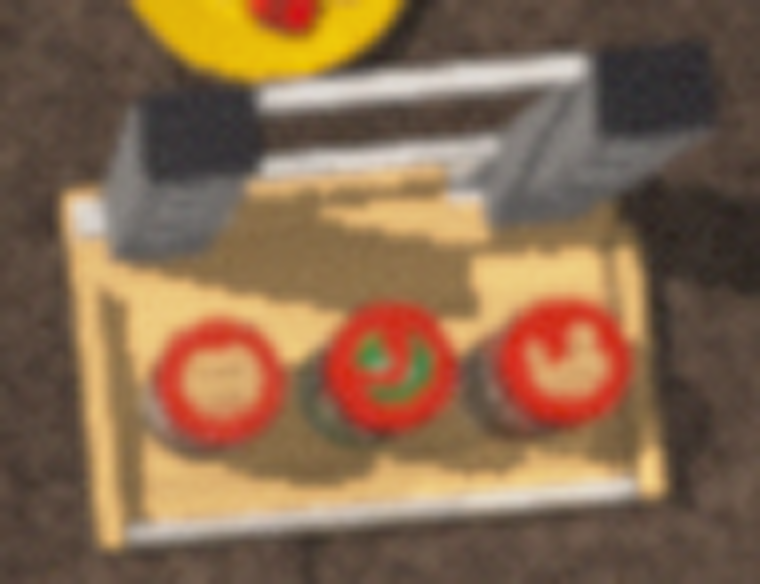

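The enlarged top view shows the dark upright caps, with front edges at roughly (148,182) to (252,172) and (600,136) to (713,126). The foot's front corners are at (98,548) and (665,497). I'll now fit the rack pose from the caps, the foot and the scene slots.

```bash
python3 - <<'E'
from h import *
np.set_printoptions(precision=1,suppress=True)
im=cv2.imread("pics/top0.png")[152:225,340:435]
b=cv2.resize(im,None,fx=8,fy=8,interpolation=cv2.INTER_CUBIC); hsv=cv2.cvtColor(b,cv2.COLOR_BGR2HSV)
g=cv2.cvtColor(b,cv2.COLOR_BGR2GRAY)
m=((g<80)&(hsv[...,1]<70)).astype(np.uint8)
m[:, :130]=0; m[200:]=0; m[:, 265:590]=0; m=cv2.morphologyEx(m,cv2.MORPH_OPEN,np.ones((35,35)))
up=lambda U,V:((U+.5)/8-.5+340,(V+.5)/8-.5+152)
P=[]
for c in cv2.findContours(m,cv2.RETR_EXTERNAL,cv2.CHAIN_APPROX_NONE)[0]:
    if cv2.contourArea(c)<3000: continue
    box=cv2.boxPoints(cv2.minAreaRect(c)); w=np.array([plane("top",up(*p),239) for p in box])
    print("cap",box.round(),"\n",w[:,:2],"ctr",w.mean(0)); P.append(w.mean(0))
d=P[0]-P[1] if P[0][1]>P[1][1] else P[1]-P[0]; print("cap dist",np.hypot(*d[:2]),"yaw",np.degrees(np.arctan2(-d[0],d[1])))
for z in (0,8,12,25,34):
    a,c=plane("top",up(98,548),z),plane("top",up(665,497),z); d=a-c
    print("foot z",z,a[:2],c[:2],np.hypot(*d[:2]),np.degrees(np.arctan2(-d[0],d[1])))
for nm,s in (("L",(331.89,154.28)),("R",(370.97,144.43))):
    for z in (196,199,202): print(nm,z,plane("scene",s,z))
E
```

```text
cap [[143.  85.]
 [264.  85.]
 [264. 180.]
 [143. 180.]] 
 [[582.3   1.4]
 [582.9 -35.7]
 [553.5 -36.1]
 [552.8   0.9]] ctr [567.9 -17.4 239. ]
cap [[597.  39.]
 [722.  39.]
 [722. 137.]
 [597. 137.]] 
 [[ 598.8 -137.4]
 [ 599.5 -175.5]
 [ 569.2 -175.6]
 [ 568.5 -137.6]] ctr [ 584.  -156.5  239. ]
cap dist 140.07549392145071 yaw 6.620327980668634
foot z 0 [447.8   1.4] [ 471.1 -210.2] 212.84955049863134 6.293021460255208
foot z 8 [447.5   1.8] [ 470.7 -208.4] 211.5039429447879 6.293021460255195
foot z 12 [447.4   2. ] [ 470.5 -207.6] 210.83113916786618 6.293021460255196
foot z 25 [447.    2.6] [ 469.8 -204.8] 208.64452689287054 6.293021460255188
foot z 34 [446.6   3. ] [ 469.4 -202.8] 207.13071839479676 6.293021460255206
L 196 [590.3 -44.4 196. ]
L 199 [583.  -39.1 199. ]
L 202 [575.7 -33.9 202. ]
R 196 [ 606.4 -188.9  196. ]
R 199 [ 598.9 -182.5  199. ]
R 202 [ 591.5 -176.2  202. ]
```

Everything agrees with the dark blobs being the tongues (z of about 211). That puts the slots at L (556,-19.5) and R (571.5,-158.5) with rack yaw 6.4°, and the tray origin at about (409,229) with yaw -3.4°. I'll pick the tray up next.

```bash
cat >> h.py <<'E'
FL=-1
def quat(yaw):  # tool down, tool y along the tray's y (FL=+1) or opposite
    l=FL*np.array([-np.sin(yaw),np.cos(yaw),0]); z=np.array([0,0,-1.])
    q=Rn.from_matrix(np.c_[np.cross(l,z),l,z]).as_quat(); return q[[3,0,1,2]]
TY=np.radians(-3.4); TO=np.array([409,229.2]); RY=np.radians(6.4); SM=np.array([563.8,-89.])
f=lambda y:np.array([np.cos(y),np.sin(y)]); l=lambda y:np.array([-np.sin(y),np.cos(y)])
GX,GZ=0,50          # grasp point in tray frame
def tcp(o,yaw,z): return np.r_[o+GX*f(yaw),z+GZ+robot.grip_point_offset]  # tray origin o, underside z
def home(back=0,up=0,side=0): return tcp(SM-(50+back)*f(RY)+side*l(RY),RY,140+up)
E
python3 - <<'E'
import h; from h import *
np.set_printoptions(precision=3,suppress=True)
for h.FL in (1,-1):
    for p,y in ((tcp(TO,TY,0),TY),(home(70,15),RY),(home(0,0),RY)): print(h.FL,p,robot.ik(p,quat(y)))
E
```

```text
1 [409.  229.2  31.3] [ 0.511  0.254 -0.631  0.685  0.     0.57 ]
1 [ 444.548 -102.376  186.3  ] [-0.226  0.069 -0.452  1.05   0.    -0.338]
1 [514.112 -94.573 171.3  ] [-0.182  0.202 -0.332  1.036  0.    -0.294]
-1 [409.  229.2  31.3] [ 0.511  0.254 -0.631  0.685  0.    -2.571]
-1 [ 444.548 -102.376  186.3  ] [-0.226  0.069 -0.452  1.05   0.     2.804]
-1 [514.112 -94.573 171.3  ] [-0.182  0.202 -0.332  1.036  0.     2.848]
```

```bash
sed -i 's/^FL=-1/FL=1/' h.py; python3 - <<'E'
from h import *
np.set_printoptions(precision=2,suppress=True)
q0=robot.state()["tcp_rot"]
robot.move_straight([175,-378,330],rate=250)
p=tcp(TO,TY,0)
robot.reach(p+[0,0,180],quat(TY))
robot.move_straight(p+[0,0,90],rate=200)
cv2.imwrite("pics/g0.png",cams.read_camera("scene")[:,:,::-1])
hit=robot.move_straight(p,rate=90,max_force=8)
s=robot.state(); print(hit,s["ee_pos"]-p,s["force"],s["clock"])
robot.grab(); s=robot.state(); print(s["finger_gap"],s["grip_force"],s["force"])
a=cams.read_camera("scene")[128:308,185:415]; b=cams.read_camera("top")[145:275,215:435]
v=np.vstack([cv2.resize(x,(640,int(x.shape[0]*640/x.shape[1]))) for x in (a,)]); cv2.imwrite("pics/g1.png",v[:,:,::-1])
E
```

```text
False [0.47 0.25 0.5 ] [ 0.29 -0.36  0.17] 5.2417
9.408591196102341 59.290688037872314 [-0.93  0.95  2.45]
```

View pics/g1.png

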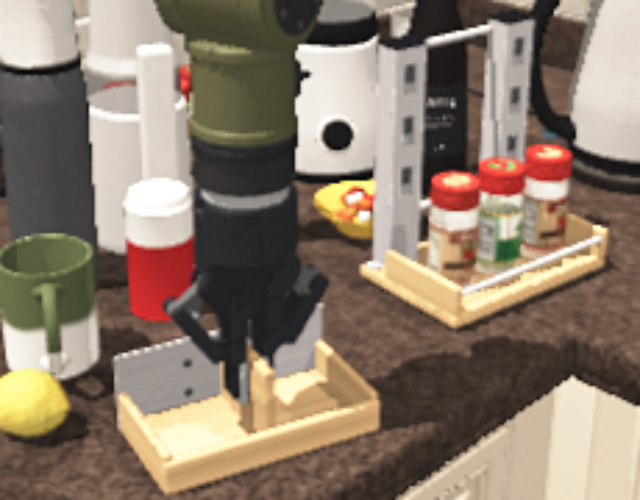

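The fingers hold the middle board at about (250,385), with a gap of 9.4 mm and 59 N. Next I'll lift, carry it to 70 mm in front of the slots and check the alignment.

```bash
python3 - <<'E'
from h import *
np.set_printoptions(precision=2,suppress=True)
p=tcp(TO,TY,0)
robot.move_straight(p+[0,0,185],rate=120)
robot.reach(home(70,35),quat(RY))
robot.move_straight(home(45,15),rate=80)
robot.wait(.2); s=robot.state(); print(s["ee_pos"]-home(45,15),s["force"],s["wrist_torque"],s["finger_gap"],s["clock"])
A=cams.read_camera("scene"); B=cams.read_camera("top")
cv2.imwrite("pics/s2.png",A[:,:,::-1]);cv2.imwrite("pics/t2.png",B[:,:,::-1])
cv2.imwrite("pics/s2c.png",cv2.resize(A[110:260,270:440],None,fx=4,fy=4,interpolation=cv2.INTER_CUBIC)[:,:,::-1])
cv2.imwrite("pics/t2c.png",cv2.resize(B[150:230,335:435],None,fx=7,fy=7,interpolation=cv2.INTER_CUBIC)[:,:,::-1])
E
```

```text
[-0.06 -0.06  0.24] [-0.14 -0.2  -4.09] [-0.    0.06 -0.03] 9.63849016749457 9.7167
```

View pics/s2c.png

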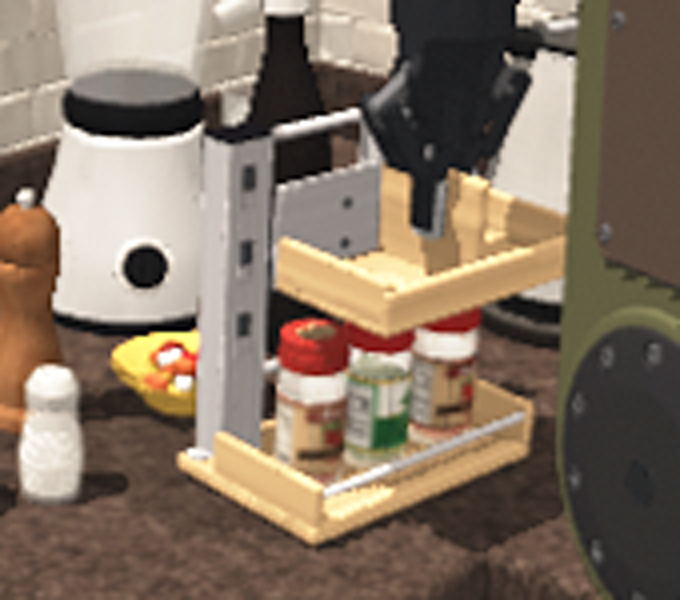

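View pics/t2c.png

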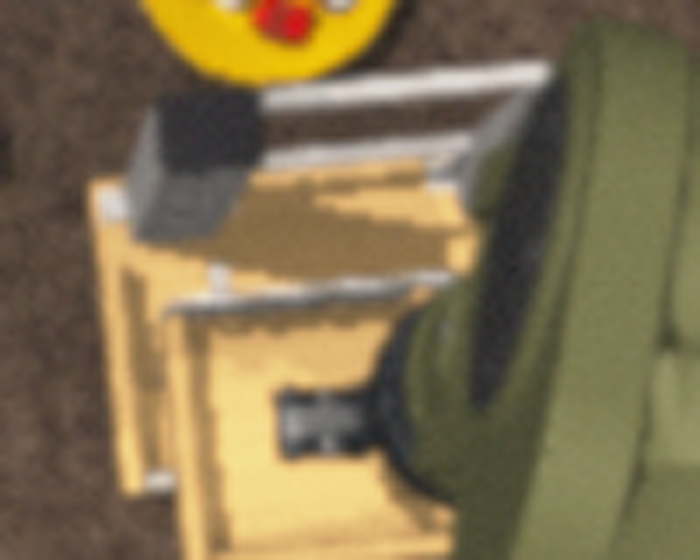

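The scene shows the tray level and clear above the jars. In the top crop the left claw tip is at (219,268), the plate's left end at (170,303), and the left cap spans about (158,100) to (262,170). I'll compare the lateral offsets.

```bash
python3 - <<'E'
from h import *
np.set_printoptions(precision=1,suppress=True)
c7=lambda U,V:((U+.5)/7-.5+335,(V+.5)/7-.5+150)
B=cv2.imread("pics/t2.png")[150:230,335:435]; b=cv2.resize(B,None,fx=7,fy=7,interpolation=cv2.INTER_CUBIC)
g=cv2.cvtColor(b,cv2.COLOR_BGR2GRAY).astype(float)
print(g[262:290:4,195:245:4].astype(int)); sat=cv2.cvtColor(b,cv2.COLOR_BGR2HSV)[...,1]
print(sat[262:290:4,195:245:4])
fr=lambda P:(np.array([(P[:2]-SM)@f(RY),(P[:2]-SM)@l(RY)]))   # fwd, left rel. slot mid
for p,z,n in (((219,266),215,"claw tip top want -33,70"),((219,282),215,"claw body"),((170,303),221,"plate L end want -45,90"),
   ((162,170),239,"cap FL"),((255,160),239,"cap FR"),((262,95),239,"cap BR"),((160,95),239,"cap BL")):
    P=plane("top",c7(*p),z); print(n,P,fr(P))
for x in (-14.,) : print(fr(np.array([567.9,-17.4])),fr(np.array([584,-156.5])))
E
```

```text
[[182 175 163 151 148 145 143 135 127 123 121 119 117]
 [197 191 181 174 176 176 173 164 153 143 134 129 125]
 [203 198 193 192 199 203 199 192 181 167 154 149 146]
 [201 198 194 195 203 207 206 202 194 184 175 173 172]
 [201 198 198 199 204 209 210 206 201 196 193 193 194]
 [203 200 201 202 204 207 209 205 201 198 197 199 199]
 [206 206 207 206 204 203 204 201 197 195 195 197 199]]
[[126 128 122 106  86  69  66  71  87 102 113 117 120]
 [121 124 117  95  68  47  43  52  70  89 105 114 122]
 [118 119 111  87  56  33  29  40  62  83 105 115 124]
 [120 118 107  81  51  27  26  38  61  87 110 120 126]
 [120 118 107  81  51  28  25  35  58  87 110 118 123]
 [121 119 110  86  59  32  26  34  56  81 102 111 116]
 [111 109 102  84  61  37  26  32  51  74  94 102 105]]
claw tip top want -33,70 [522.6 -22.1 215. ] [-33.5  71.1]
claw body [516.8 -22.1 215. ] [-39.2  71.7]
plate L end want -45,90 [508.4  -4.4 221. ] [-45.7  90.3]
cap FL [553.4   0.3 239. ] [-0.4 89.9]
cap FR [557.5 -32.2 239. ] [ 0.  57.1]
cap BR [580.5 -34.4 239. ] [22.7 52.4]
cap BL [579.9   1.3 239. ] [26. 88.]
[12.1 70.7] [ 12.5 -69.3]
```

The claw sits at 70–71 mm lateral against 70.7 for the cap, so it is aligned to about 1 mm. I'll insert it now, stopping on force.

```bash
python3 - <<'E'
from h import *
np.set_printoptions(precision=2,suppress=True)
def rep(t):
    s=robot.state(); e=s["ee_pos"]-home(0,0); F=s["force"]
    print(t,"fwd %.1f left %.1f up %.1f"%(e[:2]@f(RY),e[:2]@l(RY),e[2]),"F fwd %.1f left %.1f up %.1f"%(F[:2]@f(RY),F[:2]@l(RY),F[2]),s["wrist_torque"],"t%.1f"%s["clock"])
rep("start")
robot.move_straight(home(16,15),rate=60)
for b in (10,6,3,0,-3,-6,-9):
    hit=robot.move_straight(home(b,15),rate=25,max_force=14); rep((b,hit))
    if hit: break
E
```

```text
start fwd -45.0 left -0.1 up 15.3 F fwd 0.1 left 1.0 up -4.3 [ 0.03  0.01 -0.04] t9.8
(10, False) fwd -10.7 left 0.1 up 14.8 F fwd -3.8 left 0.7 up -2.8 [ 0.02  0.68 -0.01] t10.8
(6, False) fwd -6.3 left 0.1 up 14.8 F fwd -4.5 left 0.6 up -3.4 [-0.03  0.87  0.04] t11.2
(3, False) fwd -3.4 left 0.1 up 14.8 F fwd -5.5 left 1.1 up -2.8 [-0.02  1.04  0.06] t11.4
(0, False) fwd -2.3 left 0.0 up 14.7 F fwd -11.1 left 0.1 up 0.1 [-0.16  1.97  0.17] t11.7
(-3, True) fwd -4.3 left 0.3 up 13.8 F fwd -5.0 left -0.2 up -1.6 [-0.16  0.83  0.04] t11.9
```

The force rose gently over about 12 mm of travel, then contact was firm at around fwd -2.3, so the claws are in. Now I press down.

```bash
cat >> h.py <<'E'
def rep(t):
    s=robot.state(); e=s["ee_pos"]-home(0,0); F=s["force"]
    print(t,"fwd %.1f left %.1f up %.1f"%(e[:2]@f(RY),e[:2]@l(RY),e[2]),"F fwd %.1f left %.1f up %.1f"%(F[:2]@f(RY),F[:2]@l(RY),F[2]),s["wrist_torque"].round(2),"gap %.1f t%.1f"%(s["finger_gap"],s["clock"]))
E
python3 - <<'E'
from h import *
robot.move_straight(home(1.5,14),rate=15,max_force=14); rep("fwd")
for u in (11,8,5,2,0,-2,-4):
    hit=robot.move_straight(home(1.5,u),rate=25,max_force=25); rep((u,hit))
    if hit: break
A=cams.read_camera("scene"); cv2.imwrite("pics/s3.png",A[:,:,::-1])
E
```

```text
fwd fwd -2.8 left 0.2 up 13.7 F fwd -8.3 left 0.8 up -1.5 [-0.03  1.38  0.08] gap 9.2 t12.3
(11, False) fwd -2.8 left 0.0 up 10.9 F fwd -8.2 left 0.3 up -2.0 [-0.1   1.35  0.2 ] gap 9.4 t12.6
(8, False) fwd -2.8 left -0.1 up 7.9 F fwd -8.3 left -1.0 up -2.0 [-0.13  1.42  0.16] gap 9.6 t12.8
(5, False) fwd -2.8 left -0.1 up 4.9 F fwd -8.6 left 0.4 up -1.0 [-0.14  1.41  0.12] gap 9.3 t13.1
(2, False) fwd -2.7 left -0.1 up 1.9 F fwd -7.9 left 0.1 up -0.8 [-0.1   1.42  0.13] gap 9.3 t13.4
(0, False) fwd -2.6 left -0.2 up 0.5 F fwd -9.6 left -0.1 up 3.2 [-0.14  1.51  0.13] gap 9.3 t13.6
(-2, False) fwd -2.5 left -0.2 up -0.1 F fwd -14.1 left 1.4 up 12.9 [-0.01  2.33  0.14] gap 9.8 t13.9
(-4, False) fwd -2.6 left -0.2 up -0.4 F fwd -19.0 left 2.5 up 27.0 [0.23 3.34 0.1 ] gap 9.0 t14.1
```

It bottoms out at up of about 0 with 27 N. To check the lock I'll lift gently.

```bash
python3 - <<'E'
from h import *
robot.move_straight(home(2.5,0),rate=20); rep("relax")
for u in (1,2,3,4,5):
    hit=robot.move_straight(home(2.5,u),rate=10,max_force=10); rep((u,hit))
    if hit: break
robot.move_straight(home(2.5,-.5),rate=20); rep("back")
A=cams.read_camera("scene")
cv2.imwrite("pics/s4c.png",cv2.resize(A[120:210,300:420],None,fx=6,fy=6,interpolation=cv2.INTER_CUBIC)[:,:,::-1])
E
```

```text
relax fwd -2.5 left -0.2 up 0.3 F fwd -4.3 left 0.3 up -1.3 [-0.04  0.82  0.11] gap 9.4 t14.5
(1, False) fwd -2.5 left -0.1 up 0.8 F fwd -3.6 left -0.7 up -2.5 [-0.21  0.7   0.1 ] gap 9.5 t14.8
(2, False) fwd -2.5 left 0.0 up 1.8 F fwd -2.7 left -1.0 up -5.3 [-0.2   0.62  0.1 ] gap 9.4 t15.0
(3, False) fwd -2.5 left 0.1 up 2.7 F fwd -1.2 left -0.0 up -9.3 [-0.23  0.53  0.08] gap 9.7 t15.3
(4, False) fwd -2.6 left 0.1 up 3.4 F fwd 0.9 left -1.2 up -14.6 [-0.24  0.33  0.16] gap 9.2 t15.5
(5, False) fwd -2.9 left 0.1 up 4.5 F fwd 2.1 left -1.3 up -17.3 [-0.28  0.44  0.17] gap 9.7 t15.8
back fwd -2.7 left -0.0 up 1.4 F fwd -7.9 left 0.2 up 0.0 [0.04 1.28 0.21] gap 9.0 t16.2
```

View pics/s4c.png

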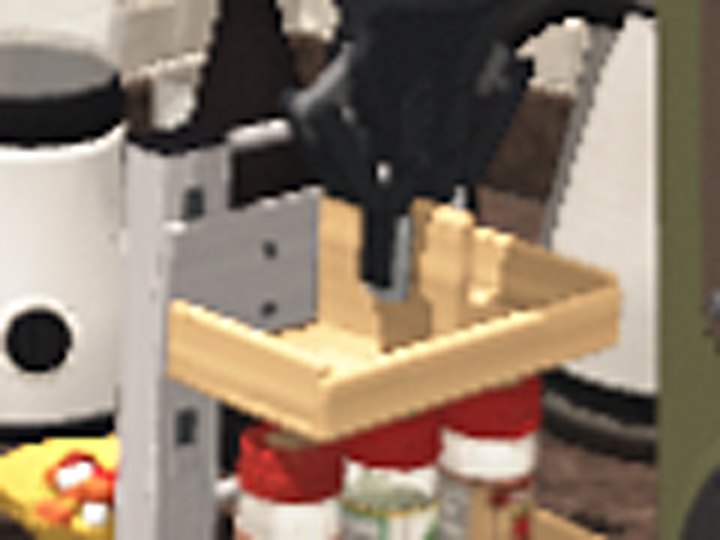

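The image shows the tray hanging level against the upright, with the jars standing. The lift met about 13 N of resistance shared by both sides, so the tongues appear engaged, but the grip slipped about 1.5 mm. I'll press down again, release, then press on the handle board near the back with shut fingers.

```bash
python3 - <<'E'
from h import *
for u in (-1.5,-3.5,-5.5):
    hit=robot.move_straight(home(2,u),rate=20,max_force=32); rep((u,hit))
    if hit: break
robot.wait(.2)
robot.move_straight(home(2.5,1),rate=20); rep("relax")
robot.ungrasp(); rep("open")
robot.move_straight(home(2.5,75),rate=120)
robot.grab()
# shut fingers onto the board's top edge at tray x=+25 (TCP z 215)
t=home(-22,0); t[2]=240; robot.move_straight(t,rate=80)
t[2]=205; s0=robot.state()["force"]
hit=robot.move_straight(t,rate=25,max_force=25); s=robot.state(); print(hit,s["ee_pos"],s["force"]-s0)
t[2]=300; robot.move_straight(t,rate=120)
t=home(120,0); t[2]=300; robot.move_straight(t,rate=200); rep("away")
robot.reach([230,-300,330],quat(-.9))
A=cams.read_camera("scene");B=cams.read_camera("top")
cv2.imwrite("pics/s5.png",A[:,:,::-1]);cv2.imwrite("pics/t5.png",B[:,:,::-1])
a=cv2.resize(A[120:220,300:420],(600,500),interpolation=cv2.INTER_CUBIC)
cv2.imwrite("pics/f5.png",a[:,:,::-1])
E
```

```text
(-1.5, False) fwd -2.5 left -0.1 up 0.9 F fwd -10.7 left 1.0 up 5.5 [0.01 1.64 0.22] gap 8.9 t16.5
(-3.5, False) fwd -2.3 left -0.1 up -0.1 F fwd -13.4 left 1.6 up 13.1 [0.11 2.24 0.17] gap 9.2 t16.8
(-5.5, False) fwd -2.3 left -0.1 up -0.3 F fwd -18.1 left 2.9 up 26.2 [0.34 3.26 0.16] gap 9.4 t17.0
relax fwd -2.3 left -0.1 up 2.1 F fwd -6.6 left 1.4 up 0.3 [-0.04  1.08  0.17] gap 9.3 t17.7
open fwd -2.5 left 0.0 up 1.0 F fwd -0.5 left 0.7 up -0.1 [ 0.01 -0.01 -0.03] gap 85.5 t18.4
True [535.86306773 -92.15093419 213.97956892] [-1.98073026  0.30030252  5.5786935 ]
away fwd -119.2 left -0.2 up 128.7 F fwd 0.7 left 0.5 up 0.9 [ 0.    0.01 -0.09] gap -0.2 t23.2
```

View pics/f5.png

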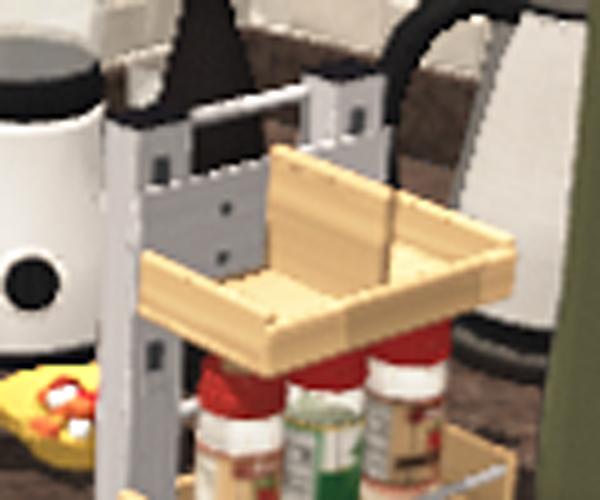

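The tray hangs level with the jars standing under it. Its plate-top corners are at (143,190) and (388,128), the slots are dark above it at (161,170) and (357,120), and the board top was felt at z = 214 (215 expected). I'll check both corner heights and the tongue patches numerically against the first picture.

```bash
python3 - <<'E'
from h import *
np.set_printoptions(precision=1,suppress=True)
n3=np.r_[f(RY),0]
def onx(uv,fw):
    o,d=ray("scene",uv); P0=np.r_[SM+fw*f(RY),0]; P=o+d*((P0-o)@n3)/(d@n3); return np.r_[(P[:2]-SM)@f(RY),(P[:2]-SM)@l(RY),P[2]]
c=lambda U,V:((U+.5)/5-.5+300,(V+.5)/5-.5+120)
print("plate top L, R (want +-90, 206)",onx(c(143,188),-2),onx(c(388,127),-2))
a=cv2.imread("pics/scene0.png",0);b=cv2.imread("pics/s5.png",0)
for x0,y0 in((327,147),(366,138)): print(np.hstack([a[y0:y0+11,x0:x0+9],b[y0:y0+11,x0:x0+9]]))
E
```

```text
plate top L, R (want +-90, 206) [ -2.   83.5 205.7] [ -2.  -93.3 204.8]
[[188 171 165 168 165 165 166 169 169 183 150 139 144 142 142 142 143 139]
 [182 167 162 166 165 165 165 167 166 176 147 137 141 143 142 141 144 141]
 [181 166 163 164 165 165 168 169 164 172 144 137 142 143 143 142 144 140]
 [177 164 162 166 168 171 154 157 164 165 140 137 140 143 144 132 142 142]
 [177 163 165 151 115 101 107 138 161 165 140 138 128 100  89  96 133 141]
 [179 163 166 131  73  51  74 128 160 165 139 140 109  62  46  67 128 142]
 [177 163 166 126  74  60  71 128 162 163 139 141 106  62  50  62 128 143]
 [177 166 166 115  70  62  71 130 163 164 140 143 102  60  50  62 127 144]
 [178 165 170 111  66  61  70 134 164 163 139 143  97  57  49  61 127 139]
 [176 165 167 111  64  58  67 134 162 161 138 138  91  48  50  68 199 199]
 [173 164 167 120  87  81 104 142 164 156 132 191 203 193 152 127 175 172]]
[[203 181 166 164 164 164 165 167 166 203 181 167 166 165 165 167 165 167]
 [200 178 163 162 165 166 166 164 165 201 177 164 163 166 167 165 165 166]
 [199 178 165 160 166 169 170 163 163 200 178 165 161 166 170 170 164 165]
 [193 173 164 166 140 116 123 147 163 195 173 165 165 141 116 125 149 164]
 [211 183 163 153 103  63  78 138 164 213 184 165 154 104  64  77 138 164]
 [210 183 165 147  89  59  68 139 165 210 184 165 148  90  59  68 139 164]
 [204 178 164 149  90  59  81 148 167 205 178 166 150  89  60  79 148 168]
 [207 179 165 135  79  57  83 152 169 208 179 165 135  79  55  80 151 168]
 [203 179 165 128  76  55  94 156 170 203 178 163 122  65  73 120 176 182]
 [200 177 165 124  89  75 115 158 171 199 169 214 228 193 151 154 170 170]
 [195 173 164 141 127 124 139 162 170 234 176 185 201 186 165 159 159 159]]
```

Both tongue patches match their initial "out" appearance (the left is only shaded), and the plate top sits at about 206 mm on both sides. I'm handing it in.

```bash
python3 -c "
from cell import robot
print(robot.state()['clock']); print(robot.sign_off())"
```

```text
24.2667
the job is handed in; nothing more can be done
None
```

The tray hangs in the top slots, pressed fully home and released, with the jars still standing; both tongues look snapped out in the final picture, and I handed the job in at 24.3 s.

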